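Set the colony viewer to its third filter and try the lamp

ROBOT

A 6-joint arm with a two-finger parallel gripper is mounted at the origin on a cart in front of the work surface, level with it; the furniture and walls round the work are solid. World frame = base frame: x ahead of the robot, y to its left, z up, the work surface at z = 0. Lengths are in mm, angles in degrees, forces in N, time in s.
With the tool pointing down it reaches from about 325 to 925 mm from the base axis. Payload 3.1 kg.
Tool frame: the origin (TCP) lies at the very end of the fingers, on their centre line; the grasp point (between the pads) lies grasp_offset behind it (grasp_offset is the distance from the TCP to the grasp point, in mm); z points along the fingers, x is the direction in which the jaws open and shut, and the axes are right-handed (so a half turn about z gives the same grasp; the last joint's range is limited). The gripper opens to 85 mm and grips with 20 to 120 N. Pads are 22 mm wide; open, the fingers measure 114 mm over their backs; the gripper's body (76 mm by 85 mm) begins 54 mm behind the grasp point. The pads swing forward as they close: fully open they stand 13 mm farther back than shut.
Start: joints at [-77.361, 12.427, 92.441, -0, 75.132, -6.429], TCP at [204.203, -590.712, 231.3] pointing down, gripper open.
Joint ranges: [-157.48, 157.48], [-44.54, 120.13], [17.64, 146.25], [-64.5, 244.5], [7.68, 150.69], [-147.95, 147.95]. Speed limits (degrees/s): [159.86, 159.86, 180, 180, 180, 180].

INTERFACE

Orientations are given as [roll, pitch, yaw] about the fixed x, y, z axes, in that order (R = Rz(yaw) Ry(pitch) Rx(roll)).
In Python, from station import * gives the robot as it stands. Calls block until the motion is done:
- goto(position, orientation): joint-space move of the TCP to a pose.
- move_l(position, attitude=None, speed=150): straight line of the TCP; attitude=None keeps the orientation; speed is the mean speed in mm/s.
- move_j(angles): joint-space move.
- grip(opening, squeeze=None): finger opening in mm; squeeze is the grip in N (None keeps the last); returns when the fingers have stopped.
- wait(seconds).
- solve_ik(position, orientation): joint angles nearest the present ones, or None.
- get_obs(): the state.
- get_image(name): name is "scene" or "side" or "wrist"; returns the picture (400x640x3 uint8, red, green, blue); there is no depth.
- get_calibration(name): a dict with "fx", "fy", "cx", "cy" (pixels), "R" (3x3) and "t" (3): a world point X has camera coordinates R X + t; the wrist camera has in their place "mount" (4x4, takes a point from camera to tool coordinates, whose origin is the TCP and whose axes are the tool frame's). Camera axes: x right, y down, z forward; pixel columns grow to the right and rows downward; lengths in mm; the calibration is good to about 2 mm. A picture is of the moment at which its call begins: read the wrist's pose just before it. get_calibration takes no time and is no camera call.
A pose or a line that the arm cannot do raises Unreachable and nothing moves.
- sign_off(): hands the job in, once; it reports no verdict.
Trained networks look in the newest picture that a camera, given by its name, has taken for a name from the list of things; names that differ only in an ending like _2 or _b are one class to them, and where a whole thing is asked for, a point or a joint stands for the part that bears it (a point fixed in the world has none). Each returns a list of dicts, best first, with "score" (0 to 1); they miss things now and then, are a little off and sometimes report something else, mostly with a low value. They report only what shows in the picture. A call takes as long as a camera call.
- spot_in(name, camera): "extent" ([centre column, centre row, width, height] in pixels, round what is visible of it).
- regions_of(name, camera): "region" (400x640 bool, what is visible of it) and "extent" ([centre column, centre row, width, height] in pixels, round what is visible of it).
The state is a dict: "t": time; "joint_pos": joint angles; "qvel": joint speeds; "effort": joint torques, N m; "tcp_pos": TCP position; "ee_rot": TCP orientation; "wrist_force": force on the tool from outside, world axes, zero at the start; "moment": the same for the moment, N m; "grip_width": finger opening in mm.
Only numpy, scipy, OpenCV 4.12 (cv2) and the standard library are available. Lean on these libraries where they do the work, as an engineer would, in place of code of your own. Each camera call takes 0.05 s, during which the arm holds its last target.

TASK

Set the colony viewer to its third filter, using only fingertip pushes: first push the upright filter lever back to its parked stop at the right-hand end, then push it to the left, counting the clicks, and leave it resting in the third click without ever running past it. Then press the round lamp button fully down and let go. Do not pinch the lever or force anything, and leave the dish on the viewer and the things around it where they are.

Things in the scene. Friction and masses are not known exactly. Their poses are not given: they have to be found in the camera images.
- viewer: The colony viewer: a white box fixed to the worktop, 170 mm deep (its x, away from the robot), 280 mm wide (its y, to the robot's left), flat top 60 mm above the worktop, turned by up to 20 degrees. Origin: centre of its underside. On its top: lever track at the robot's side, lamp button left front, round window with dish mid rear, and right rear a fixed dial 30 mm across, 14 mm tall, not used.
- parked_end (a point): Point on the viewer's flat top, on the track's centre line, where the lever's middle stands when parked: 50 mm to the robot's side and 50 mm to the right of the viewer's centre (a thick tick marks it). Axes as the viewer's; the track runs from here 100 mm along +y, left.
- filter_lever (a joint): Lever position in m: 0 at the parked stop (right), growing along the viewer's +y (left) to 0.100. Five spring clicks, 20 mm apart, marked by thin ticks: 0.020, 0.040, 0.060 (the third) .. 0.100; the parked place is not counted. Each step needs a push of about 4 to 8 N; past half way the lever snaps on into the next place and stays. It starts at click 1 or 2, or poised between them.
- window (a point): Centre of the round white window, 82 mm across and 3 mm proud of the viewer's top, 35 mm behind and 15 mm left of the viewer's centre; the petri dish stands on it. Axes as the viewer's.
- lever_top (a point): Top centre of the filter lever: an upright black tab, 12 mm thick along the track, 18 mm wide across it, its top 32 mm above the viewer's flat top (92 mm above the worktop). Axes as the viewer's. The viewer's top is clear on both sides of it along the track, so a fingertip can stand beside it and push it sideways.
- lamp_button (a joint): Travel of the lamp button in m: 0 up, 0.006 fully down; a spring returns it. It takes about 5 N to press fully.
- lamp_button_top (a point): Centre of the top face of the lamp button, a round black cap 26 mm across in a grey collar on the viewer's top, 30 mm to the robot's side and 110 mm to the left of the viewer's centre; pressed straight down.
- petri_1: Bystander, to be left alone: the petri dish, 60 mm across and 14 mm tall, standing on the viewer's round window. Origin: centre of its underside.
- specimen_cup_1: Bystander, to be left alone: a specimen cup with white lid, 63 mm across, 72 mm tall, standing on the worktop beyond the viewer's right end. Origin: centre of its underside.
- immersion_oil: Bystander, to be left alone: a small brown bottle, 26 mm across, 60 mm tall, standing on the worktop beyond the viewer's left end. Origin: centre of its underside.
- forceps: Bystander, to be left alone: metal forceps, 117 mm long, 11 mm tall, lying on the worktop beyond the viewer's left end. Origin: centre of its underside.
- pen_3: Bystander, to be left alone: a slim pen, 145 mm long, lying on the worktop well to the left. Origin: centre of its underside.
- prep_pad_0: Bystander, to be left alone: a flat sachet, 50 x 50 x 7 mm, lying on the worktop well to the right. Origin: centre of its underside.

How it is judged:
By the outcome, as a careful person would: the job done as asked, in the order asked, and still so for the second after the job is handed in, with the robot touching nothing.
It also fails if it takes over 61 s, if anything falls off the work surface, if the arm or the gripper's body presses on something with over 40 N, if the wrist force passes 120 N, or if a joint passes its speed limit or range.

## Working session

There is one attempt and no reset: what is moved stays moved. The work goes in short steps, each a Python script; the robot and the scene stay as the last script left them, time stands still between calls to the robot, and variables do not carry over. Pictures are saved under pics/ and viewed, and the job is handed in when it is done.

```bash
ls; mkdir -p pics
python3 - <<'E'
from station import *
import cv2
o=get_obs();print(o)
for n in ("scene","side","wrist"):
    im=get_image(n);cv2.imwrite(f"pics/{n}0.png",im[:,:,::-1])
    print(n,get_calibration(n))
E
```

```text
pics
{'t': 0.0, 'joint_pos': array([-7.73594721e+01,  1.24760591e+01,  9.25296801e+01, -1.87077528e-03,
        7.51337536e+01, -6.42758994e+00]), 'qvel': array([-0.02211685,  0.02418207,  0.00792956,  0.03734451, -0.01051511,
        0.06701829]), 'effort': array([-5.98895112e-04, -3.96850705e+01, -3.03852475e+01, -1.95662051e-04,
        9.57366661e-03,  3.19019158e-06]), 'tcp_pos': array([ 204.02107587, -589.88074688,  229.96490855]), 'ee_rot': array([-1.79986180e+02,  1.38818344e-01, -7.09313833e+01]), 'wrist_force': array([-0.88212321, -0.5825154 ,  0.16046529]), 'moment': array([-0.03862214,  0.02546703, -0.00140561]), 'grip_width': 85.19609681148897}
scene {'fx': 401.38116987669616, 'fy': 401.38116987669616, 'cx': 318.1049968864202, 'cy': 201.48963419807595, 'R': array([[-0.58153923, -0.813508  , -0.00410711],
       [-0.60059816,  0.43273417, -0.67232655],
       [ 0.54872031, -0.38851754, -0.7402433 ]]), 't': array([ 299.01349723,  379.76674223, 1083.2111043 ])}
side {'fx': 518.4663534776114, 'fy': 518.4663534776114, 'cx': 331.2463322236638, 'cy': 188.7910109468533, 'R': array([[ 0.92753898, -0.37369051, -0.00518056],
       [-0.25696991, -0.62763853, -0.73487165],
       [ 0.27136304,  0.68295335, -0.67818642]]), 't': array([-442.04739023,  198.99310135, 1583.33754669])}
wrist {'fx': 315.979716141116, 'fy': 315.979716141116, 'cx': 316.99927851534136, 'cy': 193.9242276311138, 'mount': array([[ 9.99999481e-01, -8.55824864e-04,  5.53532197e-04,
        -6.74618700e-01],
       [ 6.28528064e-04,  9.45332359e-01,  3.26107860e-01,
        -8.42971950e+01],
       [-8.02363112e-04, -3.26107342e-01,  9.45332406e-01,
        -1.43415773e+02],
       [ 0.00000000e+00,  0.00000000e+00,  0.00000000e+00,
         1.00000000e+00]])}
```

View pics/scene0.png

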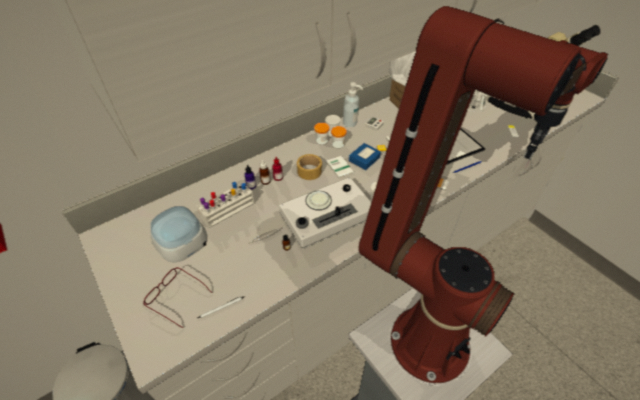

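View pics/side0.png

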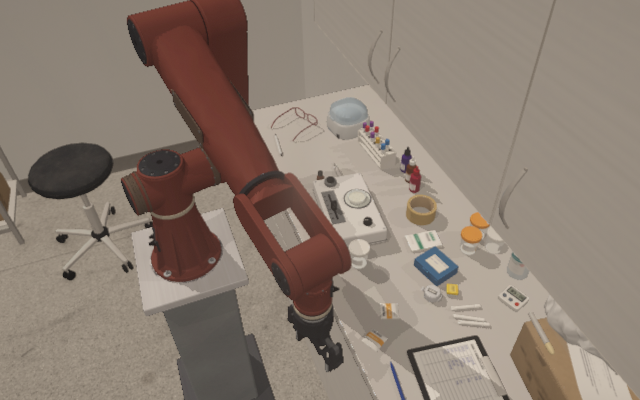

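The scene picture shows the viewer at about (325,210), with the lever near (337,211), the button near (302,222) and the dish at (318,200). In the side picture it is near (350,210). Next I'll compute a rough position and get a wrist view.

```bash
cat > h.py <<'E'
from station import *
import numpy as np, cv2
from scipy.spatial.transform import Rotation as Ro
def ray(cam,u,v,tp=None,er=None):
    c=get_calibration(cam)
    d=np.array([(u-c['cx'])/c['fx'],(v-c['cy'])/c['fy'],1.])
    if cam!='wrist':
        R=c['R'];return -R.T@c['t'],R.T@d
    M=c['mount'];Rt=Ro.from_euler('xyz',er,degrees=True).as_matrix()
    return Rt@M[:3,3]+tp,Rt@M[:3,:3]@d
def onz(cam,u,v,z,tp=None,er=None):
    o,d=ray(cam,u,v,tp,er);return o+d*(z-o[2])/d[2]
E
python3 - <<'E'
from h import *
np.set_printoptions(precision=1,suppress=True)
print("win",onz('scene',318,200,70),onz('side',357,199,70))
print("btn",onz('scene',302,222,65),onz('side',330,181,65))
print("dial",onz('scene',347,187,74),onz('side',368,221,74))
E
```

```text
win [545.9 -22.6  70. ] [548.9 -41.6  70. ]
btn [502.   71.6  65. ] [503.2  76.3  65. ]
dial [ 534.  -136.2   74. ] [ 538.7 -146.5   74. ]
```

Run:
```python
from h import *
np.set_printoptions(precision=1,suppress=True)
move_l([204,-590,330],speed=200)
goto([470,-20,330],[180,0,79]); 
grip(0,20); wait(0.3)
o=get_obs(); im=get_image('wrist'); cv2.imwrite('pics/w1.png',im[:,:,::-1])
print(o['t'],o['tcp_pos'],o['ee_rot'],o['wrist_force'],o['grip_width'])
for n in('lever_top','lamp_button_top','petri_1','viewer'):
    print(n,[(r['score'],r['extent']) for r in spot_in(n,'wrist')][:2])
```

```text
4.1083 [470. -20. 330.] [180.  -0.  79.] [0.1 0.6 0.4] -0.11830870939323465
lever_top [(0.78, [299.9, 157.8, 14.1, 18.7]), (0.45, [305.0, 182.3, 208.6, 126.3])]
lamp_button_top [(0.56, [393.1, 164.6, 20.1, 15.2])]
petri_1 [(0.76, [320.7, 214.4, 41.2, 40.0])]
viewer [(0.95, [305.1, 180.9, 216.8, 126.8])]
```

View pics/w1.png

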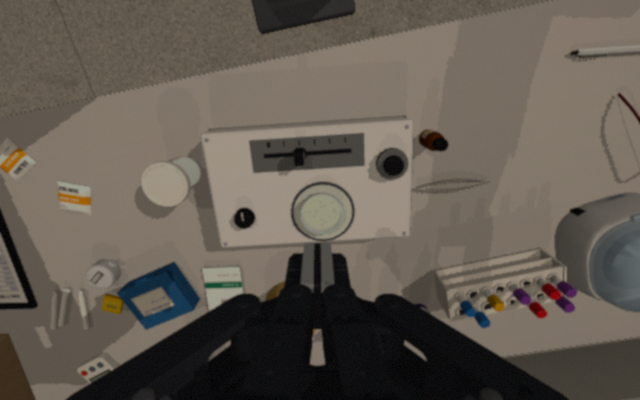

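The wrist view shows the viewer's four corners near (205,131), (411,119), (410,236) and (220,247). The lever is at (299,156), the button at (393,165) and the dial at (244,218). I'll zoom in to refine these points.

Run:
```python
import cv2
im=cv2.imread('pics/w1.png')
cv2.imwrite('pics/w1a.png',cv2.resize(im[110:260,195:435],None,fx=3.3,fy=3.3,interpolation=cv2.INTER_CUBIC))
cv2.imwrite('pics/w1b.png',cv2.resize(im[130:180,245:370],None,fx=6.4,fy=6.4,interpolation=cv2.INTER_CUBIC))
```

```text
(no output)
```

View pics/w1a.png

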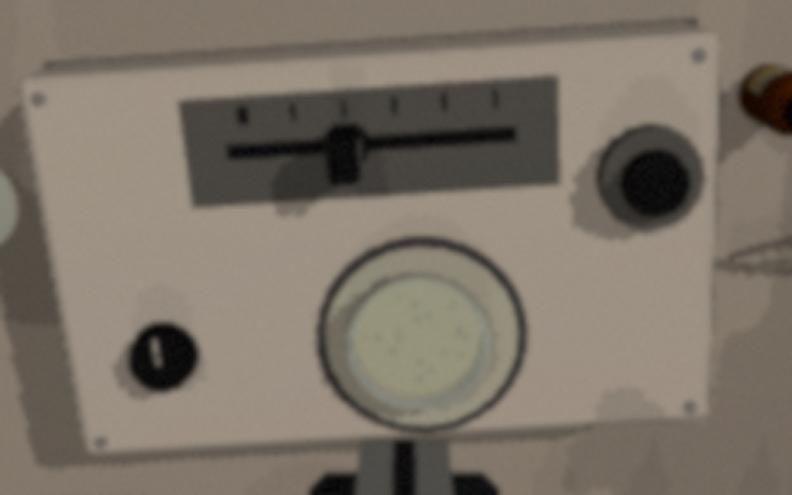

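View pics/w1b.png

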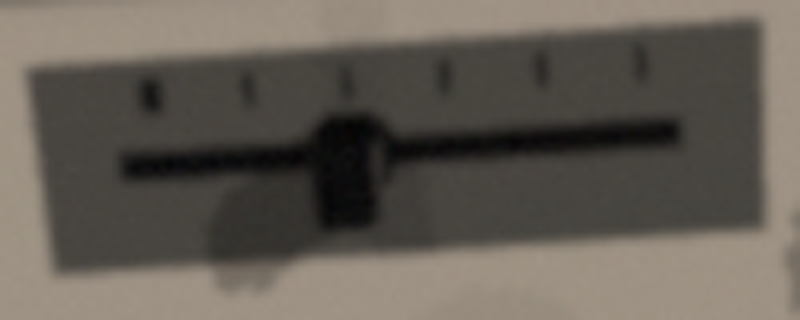

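```bash
cat > fit.py <<'E'
from h import *
from scipy.optimize import least_squares
np.set_printoptions(precision=2,suppress=True)
tp=np.array([470.,-20,330]);er=[180,0,79]
A=lambda u,v:(195+(u+.5)/3.3-.5,110+(v+.5)/3.3-.5)
B=lambda u,v:(245+(u+.5)/6.4-.5,130+(v+.5)/6.4-.5)
pts=[(A(25,78),(-85,-140,60)),(A(716,37),(-85,140,60)),(A(706,415),(85,140,60)),(A(92,453),(85,-140,60)),(A(422,334),(35,15,63)),(A(164,356),(35,None,74))]
W=[(onz('wrist',*p,m[2],tp,er),m) for p,m in pts]
T=[(onz('wrist',*B(u,v),60,tp,er),-50+20*i) for i,(u,v) in enumerate([(150,96),(250,91),(347,85),(445,77),(542,70),(642,65)])]
def res(q,full=False):
    x,y,a,tx=q;c,s=np.cos(a),np.sin(a);r=[]
    for w,m in W:
        dx,dy=w[0]-x,w[1]-y;vx,vy=c*dx+s*dy,-s*dx+c*dy
        r.append(vx-m[0]); 
        if m[1] is not None:r.append(vy-m[1])
    for w,my in T:
        dx,dy=w[0]-x,w[1]-y;r+= [c*dx+s*dy-tx,-s*dx+c*dy-my]
    return np.array(r)
f=least_squares(res,[510,-30,-.19,-60],loss='soft_l1');x,y,a,tx=f.x
E
cat > run.py <<'E'
from fit import *
print(x,y,np.degrees(a),tx);print(res(f.x))
c,s=np.cos(a),np.sin(a)
def tov(w):dx,dy=w[0]-x,w[1]-y;return np.array([c*dx+s*dy,-s*dx+c*dy])
print('lever base/top', tov(onz('wrist',*B(347,205),92,tp,er)),[tov(onz('wrist',*B(u,172),92,tp,er)) for u in (318,376)])
print('btn', tov(onz('wrist',*A(656,183),70,tp,er)), 'collar',tov(onz('wrist',*A(650,177),62,tp,er)))
E
python3 run.py
```

```text
515.6169023653757 -38.54866719341669 -7.326203256097455 -61.61394878456878
[ 3.11  5.8   4.81 -3.43 -2.03 -2.44 -0.81  5.21  0.38  0.31 -1.17 -0.12
 -0.64  0.18 -0.05  0.24 -0.1  -0.1   0.05 -0.25 -0.07  0.05  0.36]
lever base/top [-43.73  -9.81] [array([-50.53, -14.82]), array([-49.82,  -3.72])]
btn [-25.98 111.84] collar [-26.53 111.23]
```

The lever reads about 40 mm, which is click 2. I'll take a closer look from beside the lever to tighten the fit before touching it.

```bash
cat >> h.py <<'E'
YAW=-7.33;VX,VY=515.6,-38.5
def w(vx,vy,z):
    a=np.radians(YAW);c,s=np.cos(a),np.sin(a)
    return [VX+c*vx-s*vy,VY+s*vx+c*vy,z]
def tov(p):
    a=np.radians(YAW);c,s=np.cos(a),np.sin(a);dx,dy=p[0]-VX,p[1]-VY
    return np.array([c*dx+s*dy,-s*dx+c*dy,p[2]])
E
python3 - <<'E'
from h import *
np.set_printoptions(precision=2,suppress=True)
goto(w(-50,25,150),[180,0,90+YAW]); wait(.3)
o=get_obs(); im=get_image('wrist'); cv2.imwrite('pics/w2.png',im[:,:,::-1])
print(o['t'],o['tcp_pos'],o['ee_rot'],o['wrist_force'])
c=get_calibration('wrist');M=np.linalg.inv(c['mount'])
p=M[:3,3];print('tcp px',c['fx']*p[0]/p[2]+c['cx'],c['fy']*p[1]/p[2]+c['cy'])
E
```

```text
5.4083 [470.62  -7.65 151.8 ] [179.8    0.01  82.66] [ 0.48  0.17 -0.42]
tcp px 316.03350600404696 257.66982276032655
```

View pics/w2.png

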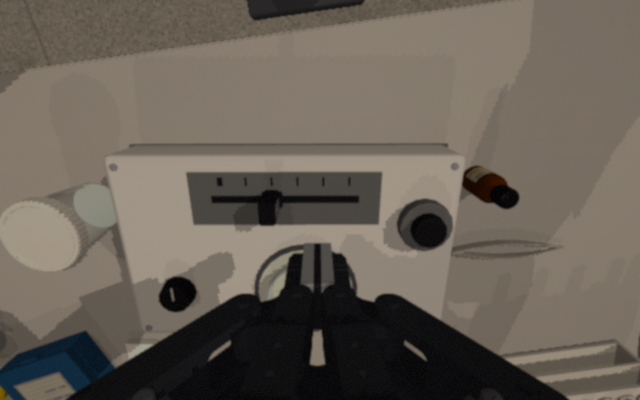

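The closer view shows the track slot from (211,199) to (358,199), the lever top at about (268,212), the button cap at (428,230) and the fingertips at (317,245). I'll refit using this picture.

Run:
```python
import cv2
im=cv2.imread('pics/w2.png')
cv2.imwrite('pics/w2b.png',cv2.resize(im[140:270,180:380],None,fx=4,fy=4,interpolation=cv2.INTER_CUBIC))
cv2.imwrite('pics/w2c.png',cv2.resize(im[130:260,370:530],None,fx=4,fy=4,interpolation=cv2.INTER_CUBIC))
```

```text
(no output)
```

View pics/w2b.png

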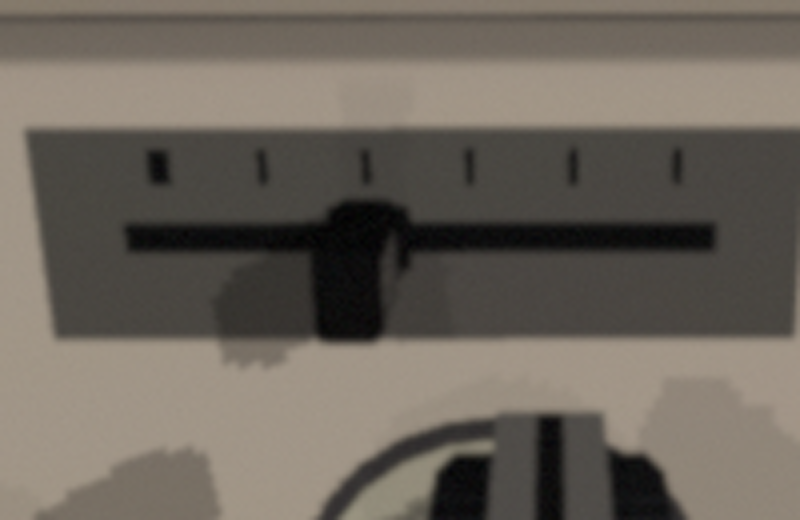

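View pics/w2c.png

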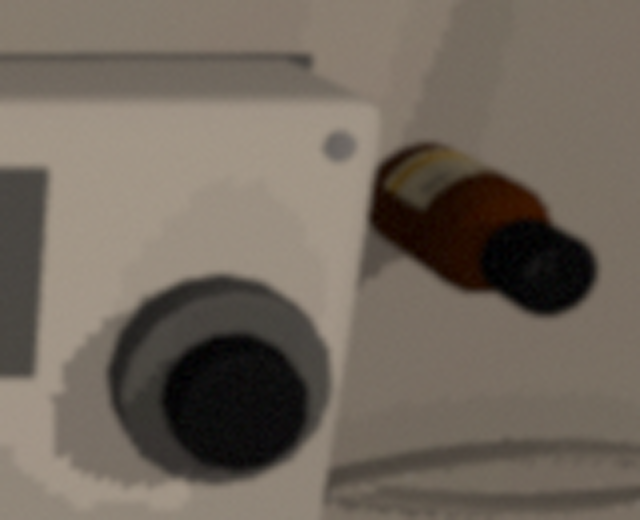

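Run:
```python
from h import *
np.set_printoptions(precision=2,suppress=True)
tp=np.array([470.62,-7.65,151.8]);er=[179.8,.01,82.66]
B=lambda u,v:(180+(u+.5)/4-.5,140+(v+.5)/4-.5)
C=lambda u,v:(370+(u+.5)/4-.5,130+(v+.5)/4-.5)
P=lambda p,z:tov(onz('wrist',*p,z,tp,er))
print('slot',P(B(127,237),60),P(B(715,237),60))
print('ticks',[P(B(u,167),60)[:2] for u in (158,262,366,469,573,677)])
print('lever',P(B(349,287),92),P(B(315,300),92),P(B(380,300),92))
print('btn',P(C(235,402),68),P(C(235,402),74),'collar',P(C(221,378),64))
print('FL corner',P(C(376,103),60),'front edge',P(B(400,57),60))
t=P((318,245),151.8);print('tip front edge',t, tov(tp))
```

```text
slot [-47.18 -58.39  60.  ] [-47.12  58.06  60.  ]
ticks [array([-61.67, -50.76]), array([-61.65, -30.55]), array([-61.64, -10.34]), array([-61.63,   9.66]), array([-61.62,  29.86]), array([-61.61,  50.06])]
lever [-49.68  -9.47  92.  ] [-47.24 -15.52  92.  ] [-47.23  -4.2   92.  ]
btn [-23.65 113.53  68.  ] [-26.56 111.2   74.  ] collar [-27.02 111.67  64.  ]
FL corner [-82.08 136.04  60.  ] front edge [-83.31  -2.87  60.  ]
tip front edge [-55.89  25.87 151.8 ] [-48.55  24.86 151.8 ]
```

```bash
sed -i 's/VX,VY=515.6,-38.5/VX,VY=518.1,-38.8/' h.py
cat >> h.py <<'E'
def fy():
    o=get_obs();a=np.radians(YAW);f=o['wrist_force']
    return -np.sin(a)*f[0]+np.cos(a)*f[1], tov(o['tcp_pos']),o['t'],f
E
python3 - <<'E'
from h import *
np.set_printoptions(precision=2,suppress=True)
move_l(w(-50,22,73),[180,0,90+YAW],speed=100); wait(.2)
f0,p,t,f=fy();print('base',f0,p,t,f)
y=22
while y>-40:
    y-= 3 if y>8 else 1.5 if y>-28 else 0.8
    move_l(w(-50,y,73),speed=40)
    f1,p,t,f=fy();print(round(y,1),p[:2],round(f1-f0,2),round(t,2))
    if f1-f0>12 or (y<-31 and f1-f0>6): break
E
```

```text
base -0.10128788086802473 [-49.29  22.    73.81] 6.5833 [ 0.11 -0.12  0.29]
19 [-49.84  18.81] -0.43 6.83
16 [-50.03  15.84] 0.16 7.08
13 [-50.01  12.86] 1.08 7.33
10 [-50.     9.86] 0.55 7.58
7 [-50.04   7.62] 3.42 7.83
5.5 [-50.04   5.83] 4.16 8.08
4.0 [-50.02   3.75] 3.47 8.33
2.5 [-50.02   2.01] 1.33 8.58
1.0 [-50.01   0.52] 0.62 8.83
-0.5 [-49.95  -0.9 ] -1.07 9.08
-2.0 [-49.96  -2.21] 0.1 9.33
-3.5 [-50.   -3.6] 0.45 9.58
-5.0 [-49.99  -5.06] 0.69 9.83
-6.5 [-49.99  -6.55] -0.2 10.08
-8.0 [-49.99  -8.07] 0.79 10.33
-9.5 [-49.98  -9.58] 0.17 10.58
-11.0 [-50.02 -10.99] 0.99 10.83
-12.5 [-50.03 -11.77] 4.6 11.08
-14.0 [-50.02 -13.66] 4.26 11.33
-15.5 [-50.03 -15.72] 3.47 11.58
-17.0 [-50.   -17.47] 2.09 11.83
-18.5 [-50.   -18.98] 0.74 12.08
-20.0 [-49.94 -20.45] 0.57 12.33
-21.5 [-49.92 -21.76] 1.19 12.58
-23.0 [-49.97 -23.14] -0.29 12.83
-24.5 [-50.   -24.58] 0.47 13.08
-26.0 [-49.99 -26.08] 0.96 13.33
-27.5 [-49.96 -27.59] -0.32 13.58
-29.0 [-50.   -29.07] 1.17 13.83
-29.8 [-49.98 -29.84] 0.47 14.08
-30.6 [-49.98 -30.64] -0.02 14.33
-31.4 [-50.01 -30.96] 3.85 14.58
-32.2 [-50.03 -31.09] 5.55 14.83
-33.0 [-50.04 -31.14] 7.08 15.08
```

The force profile shows the lever snapping twice, with contacts about 20 mm apart, and then a firm stop. I'll back off, move over to the right side and check that it's parked.

Run:
```python
from h import *
np.set_printoptions(precision=2,suppress=True)
move_l(w(-50,-20,73),speed=60)
move_l(w(-50,-20,135),speed=200)
move_l(w(-50,-86,135),speed=200); wait(.1)
im=get_image('wrist'); cv2.imwrite('pics/w3.png',im[:,:,::-1]);print(fy())
```

```text
(np.float64(-0.28537896290266146), array([-50.58, -84.92, 134.3 ]), 16.5417, array([-0.03, -0.28,  0.69]))
```

View pics/w3.png

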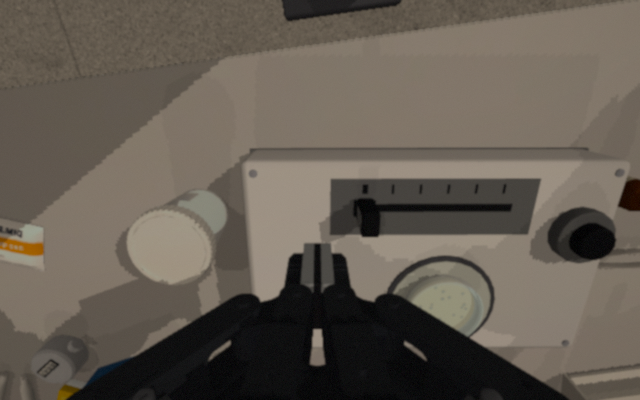

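Parked is confirmed: the lever at (366,215) is under the thick tick at (365,188). Now I'll push left in small steps.

Run:
```python
from h import *
np.set_printoptions(precision=2,suppress=True)
move_l(w(-50,-86,73),speed=150); wait(.2)
f0,p,t,f=fy();print('base',f0,p,t)
y=-86
while y<-17:
    y=min(-17,y+(3 if y<-74 else 1.5 if y<-27 else .8))
    move_l(w(-50,y,73),speed=40)
    f1,p,t,f=fy();print(round(y,1),p[:2],round(f1-f0,2),round(t,2))
    if f1-f0<-11: print('STOP');break
    if y>-20.5 and p[1]>-18.4: break
move_l(w(-50,y-12,73),speed=60)
move_l(w(-50,y-12,135),speed=200)
wait(.1);im=get_image('wrist'); cv2.imwrite('pics/w4.png',im[:,:,::-1]);print(fy())
```

```text
base 0.24207280079401472 [-48.77 -86.24  74.36] 17.3083
-83 [-49.75 -82.91] -0.37 17.56
-80 [-50.09 -79.81] -0.75 17.81
-77 [-50.09 -76.82] -0.09 18.06
-74 [-50.06 -73.85] -0.11 18.31
-72.5 [-50.02 -72.47] -0.54 18.56
-71.0 [-50.01 -70.94] -0.03 18.81
-69.5 [-49.96 -69.87] -2.02 19.06
-68.0 [-49.92 -68.74] -5.37 19.31
-66.5 [-49.94 -66.7 ] -4.19 19.56
-65.0 [-49.98 -64.67] -3.03 19.81
-63.5 [-50. -63.] -1.53 20.06
-62.0 [-50.01 -61.5 ] -1.24 20.31
-60.5 [-50.2  -60.07] -0.33 20.56
-59.0 [-50.1  -58.78] 0.16 20.81
-57.5 [-50.03 -57.38] 0.58 21.06
-56.0 [-49.98 -55.94] -0.51 21.31
-54.5 [-50.02 -54.42] -0.75 21.56
-53.0 [-50.   -52.91] -1.01 21.81
-51.5 [-49.99 -51.44] -0.15 22.06
-50.0 [-49.93 -50.1 ] -1.06 22.31
-48.5 [-49.9 -49.3] -4.96 22.56
-47.0 [-49.93 -47.31] -4.93 22.81
-45.5 [-49.96 -45.26] -3.99 23.06
-44.0 [-49.98 -43.5 ] -2.17 23.31
-42.5 [-50.   -41.98] -1.24 23.56
-41.0 [-50.2  -40.56] -0.16 23.81
-39.5 [-50.16 -39.22] 0.36 24.06
-38.0 [-50.02 -37.85] -0.91 24.31
-36.5 [-50.03 -36.42] -0.53 24.56
-35.0 [-50.01 -34.91] 0.52 24.81
-33.5 [-50.02 -33.43] 0.12 25.06
-32.0 [-50.   -31.92] -0.11 25.31
-30.5 [-49.99 -30.42] 0.03 25.56
-29.0 [-49.98 -29.65] -3.57 25.81
-27.5 [-49.97 -28.03] -5.06 26.06
-26.0 [-49.98 -25.96] -3.76 26.31
-25.2 [-49.99 -24.94] -2.43 26.56
-24.4 [-49.99 -24.1 ] -2.38 26.81
-23.6 [-50.   -23.32] -1.09 27.06
-22.8 [-50.01 -22.55] -1.11 27.31
-22.0 [-50.01 -21.72] -0.67 27.56
-21.2 [-50.01 -20.95] -0.85 27.81
-20.4 [-50.08 -20.13] -1.01 28.06
-19.6 [-50.03 -19.47] -0.54 28.31
-18.8 [-50.01 -18.73] 1.03 28.56
-18.0 [-50.   -17.94] -0.07 28.81
(np.float64(0.12428076701329815), array([-51.47, -29.76, 133.35]), 29.7667, array([-0.1 ,  0.14,  0.19]))
```

View pics/w4.png

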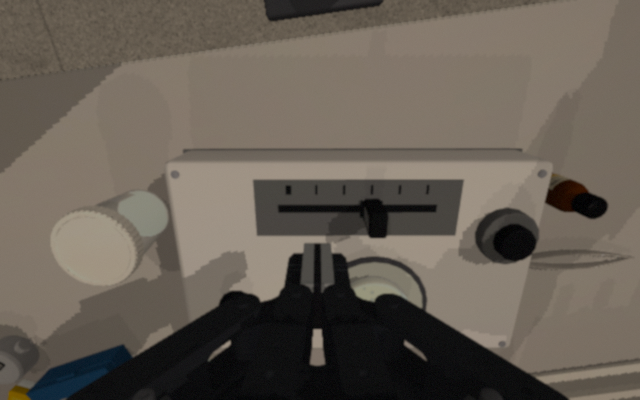

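The lever rests at (372,215) under the third thin tick at (372,189). Next is the lamp button.

Run:
```python
from h import *
np.set_printoptions(precision=2,suppress=True)
move_l(w(-30,110,135),speed=150)
move_l(w(-30,110,92),speed=80); wait(.3)
f0=get_obs()['wrist_force'];print(f0)
z=92
while z>62:
    z-=1.5 if z>80 else .8
    move_l(w(-30,110,z),speed=40)
    f1,p,t,f=fy();g=f-f0;print(round(z,1),p,g,round(t,2))
    if g[2]>11 or np.hypot(*g[:2])>8: print('stop');break
wait(.2);print(fy()[1],get_obs()['wrist_force']-f0)
im=get_image('wrist'); cv2.imwrite('pics/w5.png',im[:,:,::-1])
```

```text
[ 0.15 -0.26  0.85]
90.5 [-30.1  110.02  90.45] [-0.16 -0.37 -0.96] 32.09
89.0 [-30.17 109.97  88.81] [-0.7   0.75 -0.8 ] 32.34
87.5 [-30.15 109.96  87.32] [0.43 0.13 0.02] 32.59
86.0 [-30.13 109.97  85.85] [-0.2   0.1  -0.99] 32.84
84.5 [-30.12 109.95  84.36] [-0.78  0.72 -0.76] 33.09
83.0 [-30.12 109.98  82.87] [ 0.2   0.51 -0.76] 33.34
81.5 [-29.67 110.04  81.78] [-0.19  0.08  0.14] 33.59
80.0 [-29.62 110.05  80.26] [0.19 0.18 1.3 ] 33.84
79.2 [-29.64 110.05  79.43] [1.55 0.07 2.6 ] 34.09
78.4 [-29.65 110.07  78.59] [0.83 0.58 2.31] 34.34
77.6 [-29.63 110.07  77.82] [0.74 0.81 2.61] 34.59
76.8 [-29.67 110.05  76.98] [1.   0.44 3.04] 34.84
76.0 [-29.68 110.06  76.17] [1.43 0.43 3.58] 35.09
75.2 [-29.63 110.07  75.99] [-0.65  0.14  7.42] 35.34
74.4 [-29.61 110.08  75.92] [-2.16  0.   11.49] 35.59
stop
[-29.62 110.07  75.9 ] [-2.84 -0.02 11.79]
```

View pics/w5.png

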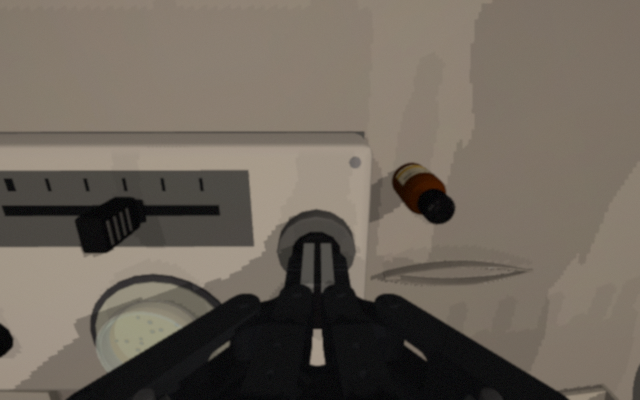

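Contact began near z = 82 and the hard stop came at 75.9, which matches the full 6 mm of travel. Releasing now and checking.

Run:
```python
from h import *
move_l(w(-30,110,95),speed=60)
move_l(w(-30,110,150),speed=150)
goto(w(-50,10,230),[180,0,90+YAW]); wait(.5)
im=get_image('wrist'); cv2.imwrite('pics/w6.png',im[:,:,::-1]);print(fy())
```

```text
(np.float64(0.006401764962287136), array([-50.02907253,  10.27649606, 229.79848352]), 37.9833, array([-0.04487205,  0.01222664, -0.37687286]))
```

View pics/w6.png

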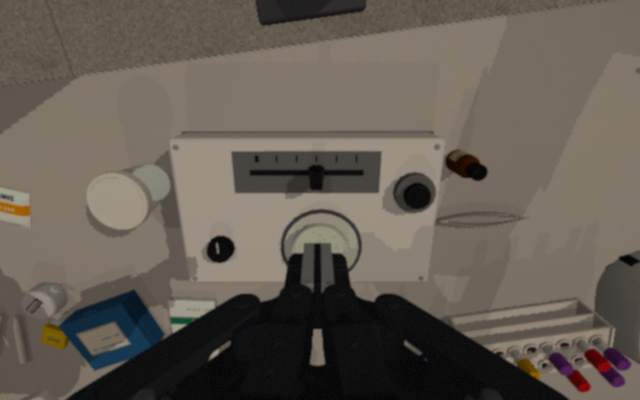

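The lever at (316,176) stands at the third thin tick (316,159). The button at (417,196) is back up, and the dish, cup, bottle and forceps are undisturbed.

Run:
```python
from station import *
print(sign_off(), get_obs()['t'])
```

```text
the job is handed in; nothing more can be done
the job is handed in; nothing more can be done
```

The viewer is set to its third filter and the lamp button has been pressed and released. The job was handed in at about 38 s on the robot's clock, against the 61 s limit; `sign_off()` gave no verdict.

- **Lever to parked:** With the gripper shut, I pushed the lever right from click 2 to its parked stop, where the force reached about 7 N. A picture showed it under the thick tick.
- **Lever to third click:** I then pushed left through three snaps, peaking at about 5 N each. I stopped the finger just past the third half-way point and backed off. Two later pictures show the lever at the third thin tick.
- **Lamp button:** I pressed it about 6 mm down to a hard stop, with about 12 N at the end, then let go. The button looks up again in the last picture. Full travel was judged from finger position and force; there was no direct reading of the button.
- **Surroundings:** The dish, cup, bottle and forceps looked undisturbed in the last picture. I did not check the pen or the sachet, but the finger never went near them.
- **Disagreements:** The first pose fit was about 2.5 mm off in x, and I corrected it from a closer picture. The fingers touched the lever about 6 mm earlier than their thickness in the picture suggested, so I set the push positions from measured contact instead.

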